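Push a dish stack through a sprung dust flap

TASK

Load the clear petri dish stack into the small sample chamber: use the blue pusher to slide the stack along the loading deck and in through the orange self-closing flap, far enough that the flap can drop fully shut behind it. Then draw the pusher out, stand it upright on the bench or the deck and let go of it. Keep the stack flat, do not touch it with the gripper, and leave the strip rack, the vial and the bottle where they stand.

Things in the scene. Friction and masses are not known exactly. Their poses are not given: they have to be found in the camera images.
- chamber: Fixed sample chamber with a grey loading deck. Origin on the bench (z = 0) below the doorway; +x points into the chamber (the push direction), z up. Deck: top at z = 4 mm, 140 mm wide, x = -125 to +130 mm. White chamber walls 68 mm apart inside, from x = 0 to the back wall's inner face at x = 124 mm; grey lintel and clear roof 60 mm above the deck; the unit's top is at z = 69 mm.
- doorway (a point): Point on the deck's top midway across the doorway, right below the flap's hinge (chamber x = +4 mm, y = 0, 4 mm above the bench); axes as the chamber's. Nothing of the unit but the flap hangs lower than 60 mm above it.
- flap (a joint): Orange flap in the doorway, 64 x 50 x 3 mm, hinged along its top edge 54 mm above the deck; rad, 0 = hanging shut, grows as its lower edge swings into the chamber, stop at 1.5. It opens only inward; a weak spring (0.01 N m shut, 0.05 N m open: 1 to 3 N on a part pushing it) shuts it. It shuts behind the stack once the stack's near side is 47 mm past the doorway and nothing else is under it.
- dish: Clear petri dish stack, one rigid piece, round, 63 mm diameter, 38 mm high, about 0.12 kg. Origin at the centre of its underside, z up. Starts flat on the deck before the doorway, between the flared guides. Fully home against the chamber's back wall its centre is at chamber x = 92 mm; at 83 mm or more the flap can shut behind it.
- pusher: Loose blue pusher, 0.15 kg, upright on the bench to the right of the deck. Origin on its underside below the centre of its upright grip; +x towards its nose, z up. Grip: square post 24 x 24 mm, sides along x and y, up to z = 106 mm, then a 27 mm square black cap to 110 mm; grasp it from above on either pair of facing sides. The foot must be lifted over 4 mm to pass onto the deck.
- strip_rack: Bystander: yellow-green strip rack of capped tubes, 42 x 112 x 40 mm, origin under its centre, to the right of the chamber.
- vial: Bystander: vial with a yellow cap, 31 mm diameter, 63 mm high, origin under its centre, to the right of the chamber.
- bottle: Bystander: clear bottle with an orange cap, 36 mm diameter, 67 mm high, origin under its centre, to the left of the chamber.
- lane_start (a point): Point on the deck's top on the lane's middle line (chamber x = -37 mm); axes as the chamber's. From here to the doorway two white guides, 22 mm above the deck, stand 68 mm apart; towards the robot they flare outwards at 29 degrees to chamber x = -88 mm, about 122 mm apart there.
- pusher_nose (a point): Middle of the pusher's nose, 15 mm above its underside, 105 mm ahead (+x) of its origin. Foot: flat-topped bar 30 mm high, 24 mm wide, ending in a shallow V nose 52 mm wide, hollow forwards, that centres a round part: the stack's centre then lies 134 mm ahead of the pusher's origin. The flap slides off the flat top as the pusher is drawn out.
Mind the look-alikes: they are no part of the job. What is meant by the dish is not black or brown, and is the larger of those in its own colour.

How it is judged:
By the outcome, as a careful person would: the job done as asked, in the order asked, and still so for the second after the job is handed in, with the robot touching nothing.
It also fails if it takes over 59 s, if anything falls off the work surface, if the arm or the gripper's body presses on something with over 40 N, if the wrist force passes 120 N, or if a joint passes its speed limit or range.

ROBOT

A 7-joint arm with a two-finger parallel gripper is mounted at the origin on the work surface; the furniture and walls round the work are solid. World frame = base frame: x ahead of the robot, y to its left, z up, the work surface at z = 0. Lengths are in m, angles in rad, forces in N, time in s.
With the tool pointing down it reaches from about 0.425 to 0.875 m from the base axis. Payload 4.7 kg.
Tool frame: the origin (TCP) lies on the mounting face of the last link; the fingertips stand arm.finger_overhang ahead of it and the grasp point (between the pads) lies 164 mm ahead of it (arm.finger_overhang is the distance from the TCP to the fingertips, in m); z points along the fingers, y is the line along which they close (so a half turn about z gives the same grasp; the last joint's range is limited). The gripper opens to 87 mm and grips with 3 to 60 N. Pads are 19 mm wide; open, the fingers measure 117 mm over their backs; the gripper's body (75 mm by 190 mm) begins 51 mm behind the grasp point.
Start: joints at [1.304, 0.321, -0.07, 1.45, 0.023, 1.371, -0.057], TCP at [0.18, -0.625, 0.405] pointing down, gripper open.
Joint ranges: [-2.86, 2.86], [-0.3, 2.09], [-1.38, 1.24], [0.06, 2.45], [-1.56, 4.7], [0.09, 2.05], [-2.69, 2.69]. Speed limits (rad/s): [2.57, 2.57, 3.14, 3.14, 3.14, 3.14, 3.14].

INTERFACE

Orientations are given as a unit quaternion [w, x, y, z].
In Python, from workcell import monitor, viewer, workorder, arm gives the robot as it stands.
- The arm moves only by the tool drive_tool, never from a script. Its arguments are lists of equal length, an entry for each row: "delta_pos": the shift along the tool's x, y, z in cm, a list of three; "yaw": the turn about the tool's z in rad. In form: {"delta_pos": [[dx, dy, dz], ...], "yaw": [yaw, ...]}. A call has exactly 10 rows; each row is the pose to reach, as a shift and turn from the pose commanded when the call began, along the tool's axes at that moment; what a row does not reach only later rows make up. A row lasts 1/10 s, in which the tool goes at most 50 mm and 8.59 degrees, less where a joint would pass 70% of its speed; a pose out of reach is approached as far as the arm can. A call with a gripper value outside its range is refused whole. "hand" is the opening, from 0 (shut) to 1 (fully open), set as the call begins (left out, the last holds). The fingers move at their own pace and stop on an object; "squeeze" is the grip in N (left out, the last holds). Time passes only in rows, so rows that repeat a pose let the fingers close, or fill a call up. It gives the time, the measured TCP pose, the force, the opening and the grip force at its end, in the units of the state.
- monitor.get_state(): the state, without advancing time (a new reading comes with each control period).
- viewer.snapshot(name): name is "scene" or "side" or "wrist"; returns a dict with "image" (384x512x3 uint8, red, green, blue), "fx", "fy", "cx", "cy" (pixels), "dist_coeffs" ([k1, k2, p1, p2, k3] as OpenCV has them; the pictures are not rectified), "camera_from_world" (4x4, takes a point from world to camera coordinates). Camera axes: x right, y down, z forward; pixel columns grow to the right and rows downward; lengths in m; the calibration is good to about 2 mm. A picture is of the moment at which its call begins. There is no depth.
- workorder.job_done(): hands the job in; it is judged then, once.
The state is a dict: "clock": time; "joints": joint angles; "joint_velocities": joint speeds; "joint_torque": joint torques, N m; "tcp_pos": TCP position; "tool_rot": TCP orientation; "ft_force": force on the tool from outside, world axes, zero at the start; "wrist_torque": the same for the moment, N m; "finger_gap": finger opening in m; "finger_force": force on a finger pad.
Only numpy, scipy, OpenCV 4.12 (cv2) and the standard library are available. Lean on these libraries where they do the work, as an engineer would, in place of code of your own. Each camera call takes 0.05 s, during which the arm holds its last target. There are 200 camera calls.

## Working session

There is one attempt and no reset: what is moved stays moved. The work goes in short steps, Python scripts to look and compute and a tool call to move; the robot and the scene stay as the last step left them, time stands still between calls to the robot, and variables do not carry over. Pictures are saved under pics/ and viewed, at most 14 in all, crops included, and the job is handed in when it is done.

Besides the shell and the picture viewer there is one more tool, called after ">>>" in YAML: its name, and indented under it one key for each argument. drive_tool: Moves the arm, as the interface text tells. Its arguments: {"type":"object","properties":{"delta_pos":{"type":"array"},"yaw":{"type":"array"},"hand":{"type":"number"},"squeeze":{"type":"number"}},"required":["delta_pos","yaw"]}

```bash
mkdir -p pics; cat > h.py <<'E'
import numpy as np,cv2,pickle
from workcell import monitor,viewer,workorder,arm
def snap(n,f):
    s=viewer.snapshot(n); cv2.imwrite(f'pics/{f}.png',cv2.cvtColor(s['image'],cv2.COLOR_RGB2BGR)); pickle.dump(s,open(f'pics/{f}.pkl','wb')); return s
def load(f): return pickle.load(open(f'pics/{f}.pkl','rb'))
def K(s): return np.array([[s['fx'],0,s['cx']],[0,s['fy'],s['cy']],[0,0,1.]]),np.array(s['dist_coeffs'],float)
def ray(s,uv):
    k,d=K(s); p=cv2.undistortPoints(np.array(uv,float).reshape(-1,1,2),k,d).reshape(-1,2)
    T=np.array(s['camera_from_world']); R,t=T[:3,:3],T[:3,3]
    return -R.T@t,(R.T@np.c_[p,np.ones(len(p))].T).T
def onz(s,uv,z):
    c,r=ray(s,uv); return c+r*((z-c[2])/r[:,2])[:,None]
def proj(s,P):
    k,d=K(s); T=np.array(s['camera_from_world']); return cv2.projectPoints(np.array(P,float).reshape(-1,1,3),cv2.Rodrigues(T[:3,:3])[0],T[:3,3],k,d)[0].reshape(-1,2)
E
python3 - <<'E'
from h import *
ims=[snap(n,n+'0') for n in('scene','side','wrist')]
for s in ims[:2]:
    T=np.array(s['camera_from_world']); print((-T[:3,:3].T@T[:3,3]).round(3), T[2,:3].round(2), s['fx'])
st=monitor.get_state(); print(st['clock'],st['tool_rot'],arm.finger_overhang)
a=cv2.resize(cv2.imread('pics/scene0.png'),(800,600),interpolation=cv2.INTER_CUBIC);cv2.imwrite('pics/scene0b.png',a)
a=cv2.resize(cv2.imread('pics/side0.png'),(800,600),interpolation=cv2.INTER_CUBIC);cv2.imwrite('pics/side0b.png',a)
E
```

```text
[-0.037 -0.428  0.499] [ 0.68  0.56 -0.48] 446.27568874367677
[ 0.149 -0.317  0.713] [ 0.47  0.46 -0.75] 415.04357851014737
0.15 [-7.11442376e-04  9.90156736e-01  1.39961073e-01 -1.71351686e-04] 0.1822
```

View pics/scene0b.png

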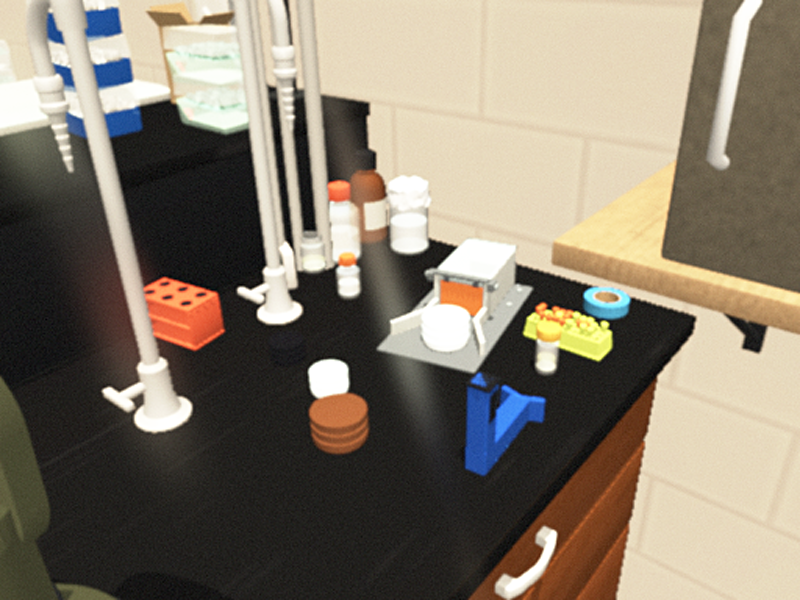

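View pics/side0b.png

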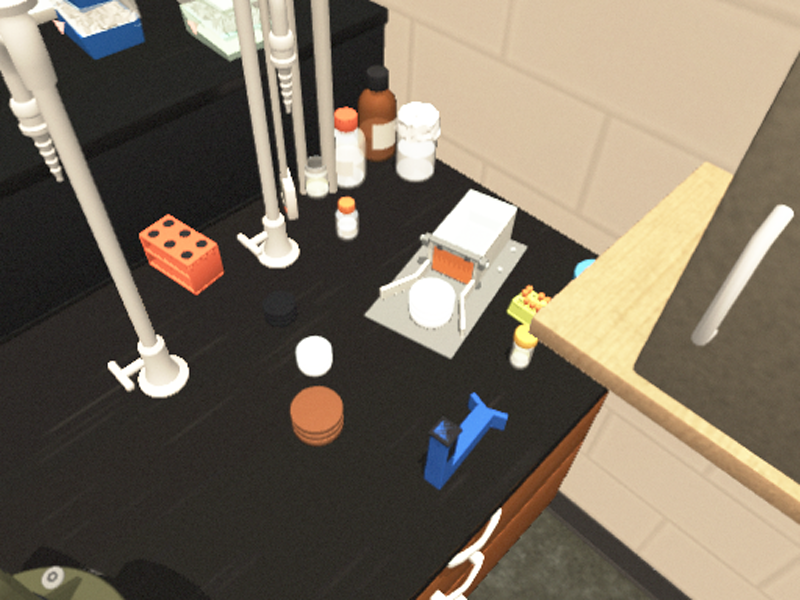

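The scene image shows the chamber at about (460,300), with the white dish at (447,328) between the guides. The blue pusher is at (505,420), the vial at (547,347), the rack at (570,330) and the bottle at (348,275). The side image shows the same things, and the wooden wall shelf hangs over the right side. I'll zoom in for corner picks.

```bash
python3 - <<'E'
import cv2,numpy as np
a=cv2.imread('pics/scene0.png')[145:310,235:405]; b=cv2.imread('pics/side0.png')[115:320,225:355]
A=cv2.resize(a,None,fx=4.7,fy=3.6,interpolation=cv2.INTER_CUBIC)
cv2.imwrite('pics/c1.png',cv2.resize(a,None,fx=3.6,fy=3.6,interpolation=cv2.INTER_CUBIC))
cv2.imwrite('pics/c2.png',cv2.resize(b,None,fx=2.9,fy=2.9,interpolation=cv2.INTER_CUBIC))
E
```

```text
(no output)
```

View pics/c1.png

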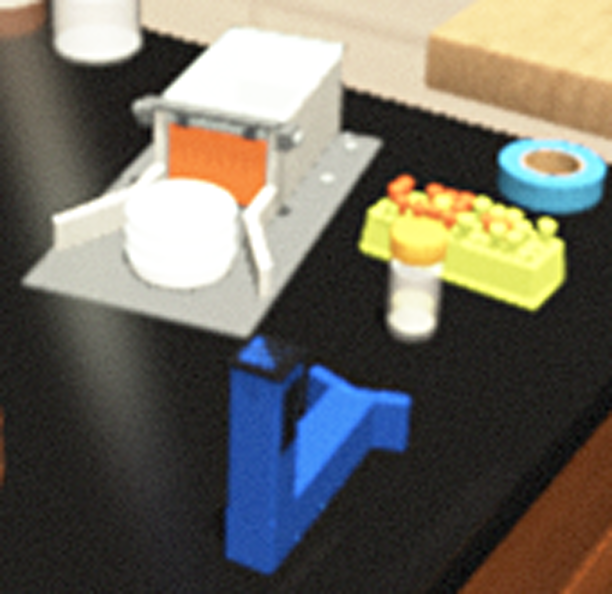

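View pics/c2.png

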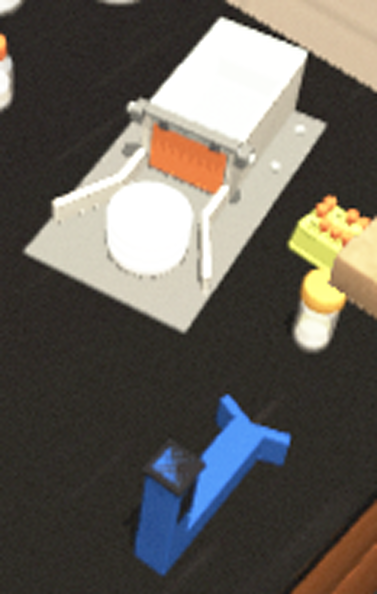

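```bash
cat > fit.py <<'E'
from h import *
from scipy.optimize import least_squares
S,D=load('scene0'),load('side0')
cs=lambda p:np.array(p)/3.6+[235-.36,145-.36]
cd=lambda p:np.array(p)/2.9+[225-.33,115-.33]
def tf(q,P):
    c,s=np.cos(q[2]),np.sin(q[2]); P=np.array(P,float); return np.c_[q[0]+c*P[:,0]-s*P[:,1],q[1]+s*P[:,0]+c*P[:,1],P[:,2]]
def rep(n,r): print(n,r.x.round(4),'res px',r.fun.round(1))
dk=[[-.125,.07,.004],[-.125,-.07,.004],[.13,-.07,.004]]
ps,pd=cs([(24,283),(250,334),(382,140)]),cd([(25,252),(184,331),(327,125)])
print(onz(S,ps,.004).round(3).tolist(),onz(D,pd,.004).round(3).tolist())
a0=onz(D,pd,.004); yaw=np.arctan2(*(a0[2]-a0[1])[[1,0]])
ch=least_squares(lambda q:np.r_[(proj(S,tf(q,dk))-ps).ravel(),(proj(D,tf(q,dk))-pd).ravel()],[*(a0[0]+a0[2])[:2]/2,yaw]); rep('chamber',ch)
# pusher: cap corners (back-left, front-left, front-right, back-right), base, tips
cap=.0135
def pus(q):
    return tf(q,[[-cap,cap,.11],[cap,cap,.11],[cap,-cap,.11],[-.012,.012,0],[-.012,-.012,0],[q[3],.026,.03],[q[3],-.026,.03],[q[3],-.026,0]])
us=cs([(231,365),(255,338),(306,355),(227,555),(268,572),(318,366),(411,395),(407,450)])
ud=cd([(146,465),(170,441),(204,462),(136,552),(160,573),(222,396),(290,436),(282,466)])
b=onz(D,ud[3:4],0)[0]
pu=least_squares(lambda q:np.r_[(proj(S,pus(q))-us).ravel(),(proj(D,pus(q))-ud).ravel()],[b[0],b[1],yaw,.109],loss='soft_l1'); rep('pusher',pu)
t=np.linspace(0,6.28,60)
def bb(I,q,r,z0,z1):
    p=proj(I,np.concatenate([np.c_[q[0]+r*np.cos(t),q[1]+r*np.sin(t),0*t+z] for z in(z0,z1)])); return np.r_[p.min(0),p.max(0)]
bS=np.r_[cs((124,178)),cs((240,285))]; bD=np.r_[cd((106,182)),cd((193,277))]
di=least_squares(lambda q:np.r_[bb(S,q,.0315,.004,.042)-bS,bb(D,q,.0315,.004,.042)-bD],ch.x[:2]); rep('dish',di)
c,s=np.cos(ch.x[2]),np.sin(ch.x[2]); R=np.array([[c,s],[-s,c]])
print('dish in chamber',R@(di.x-ch.x[:2]),'pusher in chamber',R@(pu.x[:2]-ch.x[:2]),pu.x[2]-ch.x[2])
for n,p,z in[('vial top',(418,226),.063),('vial bot',(412,330),0),('rack near bottom',(537,306),0),('rack left bottom',(360,252),0)]:
    print(n,(R@(onz(S,cs([p]),z)[0,:2]-ch.x[:2])).round(3))
np.save('fit.npy',np.r_[ch.x,pu.x[:3],di.x])
print(onz(S,cs([(427,85)]),.25),'cam')
E
python3 fit.py
```

```text
[[0.546, 0.105, 0.004], [0.581, -0.029, 0.004], [0.827, 0.031, 0.004]] [[0.548, 0.105, 0.004], [0.58, -0.028, 0.004], [0.826, 0.028, 0.004]]
chamber [0.6849 0.0675 0.2353] res px [-0.2 -0.5  0.1  0.4  0.4 -0.  -0.8 -0.2  0.5  0.4 -0.1 -0.6]
pusher [ 0.4419 -0.1282  0.0976  0.1046] res px [-1.6 -1.9  0.2 -2.9  1.7 -2.5 -0.5  0.6  1.2  1.3 -0.8  0.3  0.2  1.2
  0.  -0.4 -2.   0.5 -0.5 -2.2  1.  -0.2 -1.5  0.4  0.8  1.2  0.6 -0.3
 -0.1  1.1  0.2 -1.2]
dish [0.6206 0.0462] res px [ 1.2  0.2 -0.7  1.2 -0.2 -0.7 -0.2 -0.3]
dish in chamber [-0.06741412 -0.00580046] pusher in chamber [-0.28193377 -0.13370311] -0.1377363558915924
vial top [-0.074 -0.145]
vial bot [-0.079 -0.148]
rack near bottom [-0.027 -0.205]
rack left bottom [-0.01  -0.097]
[[ 0.44506072 -0.18864151  0.25      ]] cam
```

```bash
python3 - <<'E'
from h import *
S,D=load('scene0'),load('side0')
def tri(a,b):
    (c1,r1),(c2,r2)=ray(S,[np.array(a)*.64]),ray(D,[np.array(b)*.64]); r1,r2=r1[0],r2[0]
    t=np.linalg.lstsq(np.c_[r1,-r2],c2-c1,rcond=None)[0]; p,q=c1+t[0]*r1,c2+t[1]*r2
    return ((p+q)/2).round(3),np.linalg.norm(p-q).round(3)
print('shelf corner top',tri((557,244),(531,318))); print('shelf corner bot',tri((554,263),(535,345)))
for n,p in[('post1',(163,415)),('post2',(279,312)),('edge far',(693,322)),('edge near',(470,598)),('bottle',(348,294)),('brown',(340,445)),('white small',(330,395))]: print(n,onz(S,[np.array(p)*.64],0)[0].round(3))
for n,p in[('post1',(163,378)),('post2',(278,252)),('edge',(610,390)),('edge2',(415,598))]: print(n,onz(D,[np.array(p)*.64],0)[0].round(3))
st=monitor.get_state(); T=np.array(load('wrist0')['camera_from_world']); c=-T[:3,:3].T@T[:3,3]; print('wristcam',c.round(3),st['tcp_pos'])
fit=np.load('fit.npy'); d=fit[3:5]-st['tcp_pos'][:2]; q=st['tool_rot']; psi=2*np.arctan2(q[2],q[1])
print('psi',psi,'dx',d@[np.cos(psi),np.sin(psi)],'dy',d@[np.sin(psi),-np.cos(psi)],'yaw',psi-fit[5], 'down',st['tcp_pos'][2]-.164)
E
```

```text
shelf corner top (array([ 0.542, -0.142,  0.221]), np.float64(0.004))
shelf corner bot (array([ 0.521, -0.157,  0.212]), np.float64(0.008))
post1 [ 0.288  0.215 -0.   ]
post2 [ 0.54   0.293 -0.   ]
edge far [ 0.873 -0.202  0.   ]
edge near [ 0.299 -0.213  0.   ]
bottle [0.644 0.25  0.   ]
brown [ 0.376  0.012 -0.   ]
white small [ 0.436  0.086 -0.   ]
post1 [0.288 0.213 0.   ]
post2 [0.541 0.291 0.   ]
edge [ 0.693 -0.206  0.   ]
edge2 [ 0.326 -0.204  0.   ]
wristcam [ 0.26  -0.602  0.384] [ 0.18004456 -0.62441499  0.40389875]
psi 0.28084427790158467 dx 0.38909135449499144 dy -0.4041900667619424 yaw 0.18324267937250346 down 0.23989874695074312
```

```bash
python3 - <<'E'
from h import *
S,D=load('scene0'),load('side0')
for z in(.2,.215,.23,.245):
    print(z,'side',onz(D,np.array([(531,318),(708,163),(800,477)])*.64,z)[:,:2].round(3).tolist(),'scene',onz(S,np.array([(557,244),(672,160),(800,300)])*.64,z)[:,:2].round(3).tolist())
W=load('wrist0')['image']; a=cv2.cvtColor(W,cv2.COLOR_RGB2BGR)
# crop shelf corner in both views
c=np.hstack([cv2.resize(cv2.imread('pics/scene0.png')[120:200,335:415],(400,400),interpolation=3),cv2.resize(cv2.imread('pics/side0.png')[170:250,310:390],(400,400),interpolation=3)])
cv2.imwrite('pics/c3.png',c)
E
```

```text
0.2 side [[0.558, -0.133], [0.935, -0.137], [0.582, -0.4]] scene [[0.587, -0.122], [0.945, -0.112], [0.603, -0.354]]
0.215 side [[0.546, -0.138], [0.912, -0.142], [0.569, -0.398]] scene [[0.555, -0.138], [0.896, -0.128], [0.571, -0.358]]
0.23 side [[0.534, -0.144], [0.889, -0.148], [0.557, -0.395]] scene [[0.524, -0.153], [0.846, -0.143], [0.539, -0.362]]
0.245 side [[0.522, -0.149], [0.866, -0.153], [0.544, -0.393]] scene [[0.493, -0.168], [0.797, -0.159], [0.507, -0.366]]
```

View pics/c3.png

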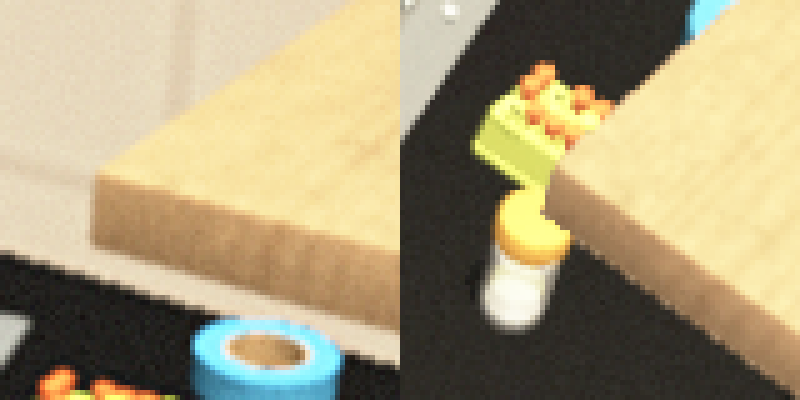

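The shelf's near-left corner is at about (0.54, -0.14), top z ≈ 0.22. That clears the grasp pose as long as the tool x axis follows the pusher. I'll move over the pusher now.

>>> drive_tool:
  delta_pos:
    - [2,-2,0]
    - [5,-5,0]
    - [8.5,-8.5,0]
    - [12,-12,0]
    - [15.5,-15.5,0]
    - [19,-19,0]
    - [22.5,-22.5,0]
    - [26,-26,0]
    - [29.5,-29.5,0]
    - [32,-33,0]
  yaw: [0,0,0,0,0,0,0.05,0.1,0.15,0.183]

```text
clock: 1.15
tcp_pos: [0.3973, -0.2161, 0.4047]
tool_rot: [0.0, 0.999, 0.049, 0.0]
ft_force: [1.1, 0.3, 0.2]
finger_gap: 0.0871
finger_force: 0.0
```

>>> drive_tool:
  delta_pos:
    - [1,-1.5,0]
    - [2,-3.5,0]
    - [3,-5,1]
    - [4,-6.5,2]
    - [5,-7.5,3]
    - [5.3,-8.3,4]
    - [5.3,-8.3,5]
    - [5.3,-8.3,5]
    - [5.3,-8.3,5]
    - [5.3,-8.3,5]
  yaw: [0,0,0,0,0,0,0,0,0,0]

```text
clock: 2.15
tcp_pos: [0.4407, -0.1318, 0.3552]
tool_rot: [0.0, 0.999, 0.048, 0.0]
ft_force: [0.6, 0.1, 0.1]
finger_gap: 0.087
finger_force: 0.0
```

```bash
python3 - <<'E'
from h import *
w=snap('wrist','w1'); s=snap('side','s1')
st=monitor.get_state(); print(st['tcp_pos'],st['tool_rot'])
q=np.load('fit.npy')[3:6]; c,sn=np.cos(q[2]),np.sin(q[2]); k=.0135
P=[[q[0]+c*a-sn*b,q[1]+sn*a+c*b,z] for a,b,z in[(-k,k,.11),(k,k,.11),(k,-k,.11),(-k,-k,.11),(.105,.026,.03),(.105,-.026,.03)]]
im=cv2.imread('pics/w1.png')
print(proj(w,P).round(0).tolist())
for p in proj(w,P): cv2.circle(im,tuple(int(v) for v in p),3,(0,255,0),1)
im2=cv2.imread('pics/s1.png')[90:330,200:400]
cv2.imwrite('pics/w1b.png',np.hstack([im,cv2.resize(im2,(288,384)) ])[:, :800])
E
```

```text
[ 0.44077703 -0.13154243  0.35526183] [3.15258842e-04 9.98827344e-01 4.84116174e-02 3.91323535e-04]
[[233.0, 224.0], [232.0, 191.0], [268.0, 190.0], [268.0, 224.0], [222.0, 69.0], [280.0, 68.0]]
```

View pics/w1b.png

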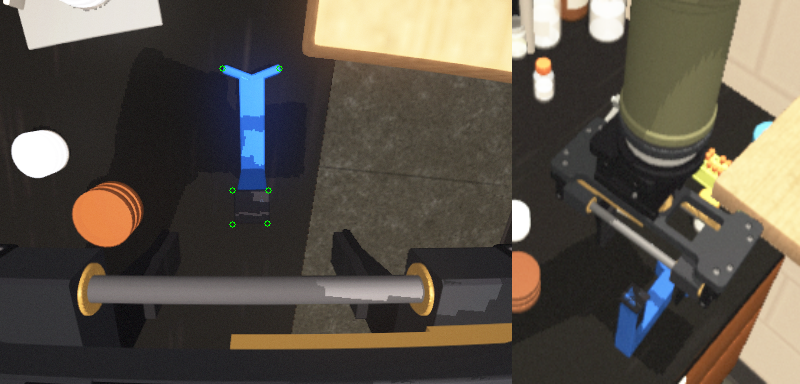

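The wrist view confirms the pusher: the projected wing tips (222,69) and (280,68) and the cap corners (233-268, 190-224) fall on it. The shelf corner is at (305,50). Next is a small correction, then the descent.

```bash
python3 - <<'E'
from h import *
w=load('w1')
print([onz(w,[(306,52)],z)[0].round(3).tolist() for z in(.195,.22)], ray(w,[(256,192)]))
# pusher yaw check from foot edges, top face z=.03
print(onz(w,[(240,80),(239,188),(265,80),(266,188)],.03).round(4).tolist())
print(onz(w,[(222.5,68.5),(280,68)],.03).round(4).tolist())
print(monitor.get_state()['tcp_pos'])
E
```

```text
[[0.543, -0.143, 0.195], [0.539, -0.14, 0.22]] (array([ 0.52382155, -0.12420448,  0.33519865]), array([[-0.2938726 , -0.03039975, -0.95537572]]))
[[0.5354, -0.1089, 0.03], [0.4325, -0.1165, 0.03], [0.5376, -0.1317, 0.03], [0.4351, -0.1435, 0.03]]
[[0.5439, -0.0922, 0.03], [0.5493, -0.1442, 0.03]]
[ 0.44077703 -0.13154243  0.35526183]
```

>>> drive_tool:
  delta_pos:
    - [0.1,-0.3,0.5]
    - [0.1,-0.3,1.5]
    - [0.1,-0.3,2.5]
    - [0.1,-0.3,3.5]
    - [0.1,-0.3,4.5]
    - [0.1,-0.3,5]
    - [0.1,-0.3,5]
    - [0.1,-0.3,5]
    - [0.1,-0.3,5]
    - [0.1,-0.3,5]
  yaw: [0,0,0,0,0,0,0,0,0,0]

```text
clock: 3.25
tcp_pos: [0.4417, -0.128, 0.3052]
tool_rot: [0.0, 0.999, 0.049, 0.0]
ft_force: [-0.7, 0.7, -0.2]
finger_gap: 0.0871
finger_force: 0.0
```

>>> drive_tool:
  delta_pos:
    - [0,0,0.5]
    - [0,0,1.2]
    - [0,0,2]
    - [0,0,2.8]
    - [0,0,3.6]
    - [0,0,4.4]
    - [0,0,5]
    - [0,0,5.5]
    - [0,0,5.5]
    - [0,0,5.5]
  yaw: [0,0,0,0,0,0,0,0,0,0]

```text
clock: 4.25
tcp_pos: [0.4416, -0.128, 0.2498]
tool_rot: [0.0, 0.999, 0.049, 0.0]
ft_force: [0.1, -0.2, -1.1]
finger_gap: 0.0868
finger_force: 0.0
```

>>> drive_tool:
  delta_pos:
    - [0,0,0]
    - [0,0,0]
    - [0,0,0]
    - [0,0,0]
    - [0,0,0]
    - [0,0,0]
    - [0,0,0]
    - [0,0,0]
    - [0,0,0]
    - [0,0,0]
  yaw: [0,0,0,0,0,0,0,0,0,0]
  hand: 0.2
  squeeze: 40

```text
clock: 5.25
tcp_pos: [0.4415, -0.128, 0.2497]
tool_rot: [0.0, 0.999, 0.049, -0.0]
ft_force: [0.2, 0.3, 0.9]
finger_gap: 0.0258
finger_force: 40.0
```

>>> drive_tool:
  delta_pos:
    - [0,0,0]
    - [0,0,0]
    - [0,0,-0.2]
    - [0,0,-0.4]
    - [0,0,-0.6]
    - [0,0,-0.6]
    - [0,0,-1]
    - [0,0,-1.5]
    - [0,0,-2]
    - [0,0,-2]
  yaw: [0,0,0,0,0,0,0,0,0,0]
  hand: 0
  squeeze: 50

```text
clock: 6.25
tcp_pos: [0.4419, -0.128, 0.2707]
tool_rot: [0.0, 0.999, 0.049, 0.001]
ft_force: [0.5, 0.0, -1.6]
finger_gap: 0.0255
finger_force: 50.0
```

```bash
python3 - <<'E'
from h import *
w=snap('wrist','w2'); s=snap('scene','s2'); d=snap('side','d2')
st=monitor.get_state(); print(st['tcp_pos'],st['tool_rot'],st['finger_gap'],st['ft_force'],st['wrist_torque'])
f=lambda n,r0,r1,c0,c1:cv2.resize(cv2.imread(f'pics/{n}.png')[r0:r1,c0:c1],(400,400),interpolation=3)
cv2.imwrite('pics/m2.png',np.hstack([f('w2',0,384,60,444),f('d2',170,330,230,390)]))
E
```

```text
[ 0.4414047  -0.12795195  0.26975523] [ 1.08627692e-04  9.98805325e-01  4.88662551e-02 -2.45269420e-05] 0.025843315358299427 [ 0.09240152 -0.34351435 -1.19038811] [-0.00629477  0.08036816  0.07638944]
```

View pics/m2.png

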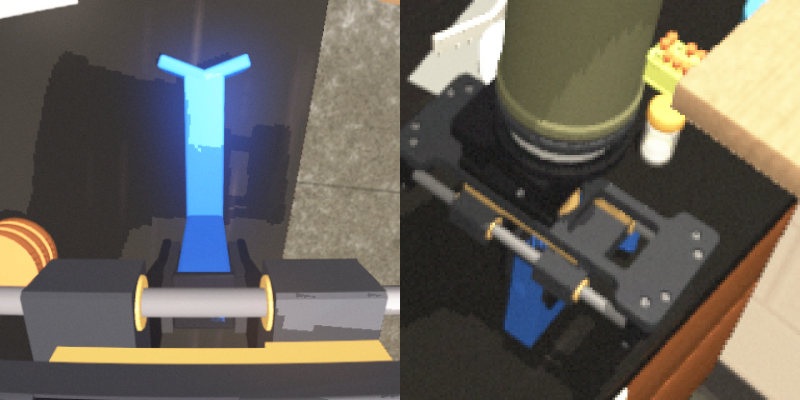

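The pusher is gripped and lifted 20 mm, still upright. Its nose tips are at about (159,60) and (249,58) in the left crop. I'll check the grasp offset and work out the next move.

```bash
cat > plan.py <<'E'
from h import *
ch=np.load('fit.npy')[:3]
def plan(cx,cy,off=(0,0),yawoff=0):
    st=monitor.get_state(); p=np.array(st['tcp_pos']); q=st['tool_rot']; psi=2*np.arctan2(q[2],q[1])
    C,S=np.cos(ch[2]),np.sin(ch[2]); t=np.array([ch[0]+C*cx-S*cy,ch[1]+S*cx+C*cy])-np.array([C*off[0]-S*off[1],S*off[0]+C*off[1]])
    d=t-p[:2]; e=p[:2]-ch[:2]
    print('chamber pos of TCP mm',(1e3*np.array([C*e[0]+S*e[1],-S*e[0]+C*e[1]])).round(1),'z',p[2].round(4),'psi-ch',(psi-ch[2]).round(4),
     'move cm',(100*d@[np.cos(psi),np.sin(psi)]).round(2),(100*d@[np.sin(psi),-np.cos(psi)]).round(2),'yaw',(psi-ch[2]).round(3))
E
python3 - <<'E'
from plan import *
w=load('w2'); a=onz(w,np.array([(159,60),(249,58)])*.96+[60,0],.05); print(a,np.linalg.norm(a[0]-a[1]))
m=a.mean(0); d=a[0]-a[1]; print('yaw',np.arctan2(-d[0],d[1]))
st=monitor.get_state(); q=st['tool_rot']; psi=2*np.arctan2(q[2],q[1]); e=m[:2]-st['tcp_pos'][:2]
print('tips in tool: fwd',e@[np.cos(psi),np.sin(psi)],'left',-e@[np.sin(psi),-np.cos(psi)],psi)
plan(-.225,-.004)
E
```

```text
[[ 0.54404933 -0.09310855  0.05      ]
 [ 0.55013233 -0.1439793   0.05      ]] 0.05123315700617005
yaw 0.11901242429651725
tips in tool: fwd 0.10609976278036821 left -0.0009535313918864322 0.09777144882022117
chamber pos of TCP mm [-282.3 -133.3] z 0.2698 psi-ch -0.1376 move cm 3.9 -13.6 yaw -0.138
```

>>> drive_tool:
  delta_pos:
    - [0,-1,0]
    - [0.3,-3,0]
    - [0.8,-5,0]
    - [1.4,-7,0]
    - [2,-9,0]
    - [2.8,-11,0]
    - [3.4,-12.5,0]
    - [3.9,-13.6,0]
    - [3.9,-13.6,0]
    - [3.9,-13.6,0]
  yaw: [0,-0.02,-0.04,-0.06,-0.08,-0.1,-0.12,-0.138,-0.138,-0.138]

```text
clock: 7.4
tcp_pos: [0.467, 0.011, 0.2696]
tool_rot: [0.0, 0.993, 0.118, -0.0]
ft_force: [-0.3, 0.3, -1.7]
finger_gap: 0.0255
finger_force: 50.0
```

```bash
python3 - <<'E'
from plan import *
plan(-.21,-.004)
w=snap('wrist','w3'); d=snap('side','d3')
cv2.imwrite('pics/m3.png',np.hstack([cv2.imread('pics/w3.png'),cv2.resize(cv2.imread('pics/d3.png')[100:260,220:340],(288,384),interpolation=3)]))
C=lambda P:[[ch[0]+np.cos(ch[2])*x-np.sin(ch[2])*y,ch[1]+np.sin(ch[2])*x+np.cos(ch[2])*y,z] for x,y,z in P]
print(proj(w,C([(-.125,.07,.004),(-.125,-.07,.004),(-.088,.061,.026),(-.088,-.061,.026),(-.037,.034,.026),(-.037,-.034,.026)])).round(0).tolist())
E
```

```text
chamber pos of TCP mm [-225.1   -4.2] z 0.2696 psi-ch 0.0006 move cm 1.51 -0.02 yaw 0.001
[[154.0, 71.0], [344.0, 71.0], [153.0, 9.0], [344.0, 8.0], [192.0, -82.0], [304.0, -83.0]]
```

View pics/m3.png

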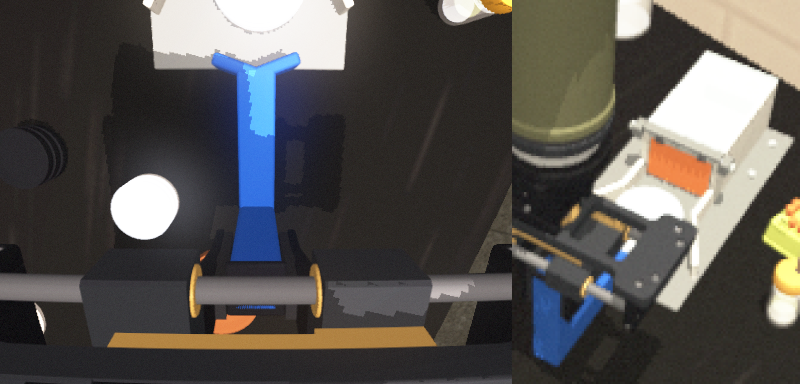

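The deck corners at (154,68) and (346,69) agree with the model, and the dish is straight ahead. I'll lower to 2 mm over the deck and start pushing.

>>> drive_tool:
  delta_pos:
    - [0,0,0.5]
    - [0,0,1]
    - [0,0,1.4]
    - [0.6,0,1.4]
    - [1.2,0,1.4]
    - [1.8,0,1.4]
    - [2.3,-0.05,1.4]
    - [2.8,-0.1,1.4]
    - [3.4,-0.15,1.4]
    - [4,-0.2,1.4]
  yaw: [0,0,0,0,0,0,0,0,0,0]

```text
clock: 8.5
tcp_pos: [0.5058, 0.0226, 0.2557]
tool_rot: [0.0, 0.993, 0.118, -0.0]
ft_force: [-1.6, -0.9, -1.1]
finger_gap: 0.0255
finger_force: 50.0
```

```bash
python3 - <<'E'
from plan import *
plan(-.1,.0005)
st=monitor.get_state();print(st['ft_force'])
E
```

```text
chamber pos of TCP mm [-184.6   -2. ] z 0.2557 psi-ch 0.0004 move cm 8.46 -0.24 yaw 0.0
[-1.64581774 -0.91680275 -1.14414241]
```

>>> drive_tool:
  delta_pos:
    - [0.6,-0.05,0]
    - [1.2,-0.1,0]
    - [1.8,-0.15,0]
    - [2.4,-0.2,0]
    - [3,-0.24,0]
    - [3.6,-0.24,0]
    - [4.2,-0.24,0]
    - [4.8,-0.24,0]
    - [5.4,-0.24,0]
    - [6,-0.24,0]
  yaw: [0,0,0,0,0,0,0,0,0,0]

```text
clock: 9.5
tcp_pos: [0.5629, 0.0388, 0.2556]
tool_rot: [0.0, 0.993, 0.118, -0.001]
ft_force: [-5.7, -2.3, 3.1]
finger_gap: 0.026
finger_force: 50.0
```

```bash
python3 - <<'E'
from plan import *
plan(-.046,.0005)
w=snap('wrist','w4'); d=snap('side','d4')
cv2.imwrite('pics/m4.png',np.hstack([cv2.imread('pics/w4.png'),cv2.resize(cv2.imread('pics/d4.png')[100:260,220:340],(288,384),interpolation=3)]))
E
```

```text
chamber pos of TCP mm [-125.3    0.5] z 0.2556 psi-ch 0.0003 move cm 7.93 -0.0 yaw 0.0
```

View pics/m4.png

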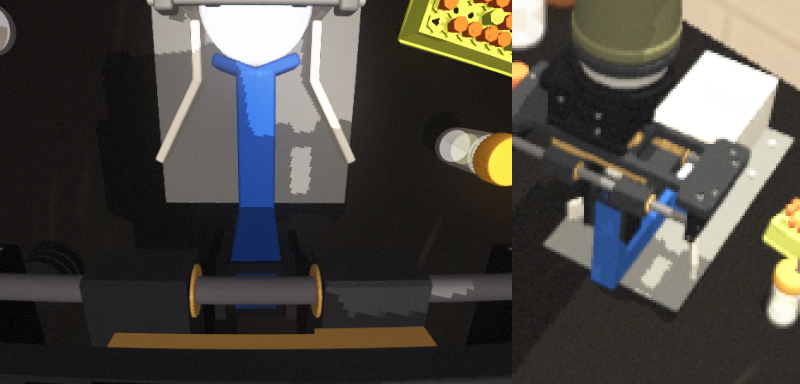

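The stack sits in the V, centred between the guides, with its leading side under the lintel (255,30). I'll keep pushing in.

>>> drive_tool:
  delta_pos:
    - [0.6,0,0]
    - [1.2,0,0]
    - [1.8,0,0]
    - [2.4,0,0]
    - [3,0,0]
    - [3.5,0,0]
    - [4,0,0]
    - [4.5,0,0]
    - [5,0,0]
    - [5.5,0,0]
  yaw: [0,0,0,0,0,0,0,0,0,0]

```text
clock: 10.6
tcp_pos: [0.6171, 0.0518, 0.2557]
tool_rot: [0.0, 0.993, 0.118, -0.0]
ft_force: [-3.9, -1.5, 2.2]
finger_gap: 0.0256
finger_force: 50.0
```

>>> drive_tool:
  delta_pos:
    - [0.4,0,0]
    - [0.8,0,0]
    - [1.1,0,0]
    - [1.4,0,0]
    - [1.7,0,0]
    - [1.9,0,0]
    - [2.1,0,0]
    - [2.25,0,0]
    - [2.4,0,0]
    - [2.4,0,0]
  yaw: [0,0,0,0,0,0,0,0,0,0]

```text
clock: 11.6
tcp_pos: [0.6403, 0.0573, 0.2558]
tool_rot: [0.0, 0.993, 0.118, 0.0]
ft_force: [-3.3, -0.5, 1.4]
finger_gap: 0.0259
finger_force: 50.0
```

```bash
python3 - <<'E'
from plan import *
plan(-.25,.0005)
print(monitor.get_state()['ft_force'])
w=snap('wrist','w5'); d=snap('scene','d5')
cv2.imwrite('pics/m5.png',np.hstack([cv2.imread('pics/w5.png'),cv2.resize(cv2.imread('pics/d5.png')[130:260,240:340],(288,384),interpolation=3)]))
E
```

```text
chamber pos of TCP mm [-45.7   0.5] z 0.2558 psi-ch 0.0004 move cm -20.43 -0.01 yaw 0.0
[-3.32365487 -0.53625865  1.40947482]
```

View pics/m5.png

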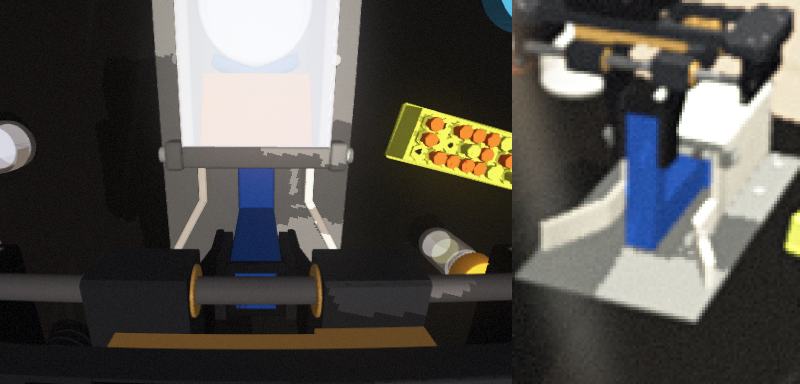

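The clear roof shows the stack beyond the flap: its near edge is at about (256,66), the flap's end at v≈75 and the hinge at v≈157. I'll check the depth.

```bash
python3 - <<'E'
from plan import *
w=load('w5'); C,S=np.cos(ch[2]),np.sin(ch[2])
def cc(p): e=p[:2]-ch[:2]; return (1e3*np.array([C*e[0]+S*e[1],-S*e[0]+C*e[1]])).round(1)
for px,z in[((256,66),.042),((197,5),.042),((312,5),.042),((213,58),.036),((299,58),.036),((180,150),.069),((335,150),.069)]: print(px,cc(onz(w,[px],z)[0]))
# vertical profile for the dish near edge along column 256
g=cv2.cvtColor(w['image'],cv2.COLOR_RGB2GRAY).astype(int); print(g[45:85,250:262].mean(1).round(0).tolist())
def P(x,y,z): return [ch[0]+C*x-S*y,ch[1]+S*x+C*y,z]
print(proj(w,[P(.0565,0,.042),P(.0515,0,.042),P(.0565,0,.004),P(.124,.034,.064),P(.109,.03,.036)]).round(1).tolist())
E
```

```text
(256, 66) [53.6 -0.3]
(197, 5) [85.9 32.3]
(312, 5) [ 85.9 -31.2]
(213, 58) [58.7 25.1]
(299, 58) [ 58.7 -25.7]
(180, 150) [ 9.5 40.2]
(335, 150) [  9.5 -42.4]
[250.0, 250.0, 250.0, 250.0, 250.0, 250.0, 250.0, 250.0, 250.0, 250.0, 250.0, 250.0, 250.0, 250.0, 250.0, 248.0, 247.0, 246.0, 242.0, 243.0, 237.0, 234.0, 229.0, 227.0, 229.0, 229.0, 229.0, 230.0, 234.0, 237.0, 237.0, 237.0, 236.0, 236.0, 236.0, 237.0, 237.0, 236.0, 237.0, 237.0]
[[255.5, 60.7], [255.5, 69.9], [255.5, 66.4], [182.2, -95.4], [201.5, -37.2]]
```

>>> drive_tool:
  delta_pos:
    - [0.05,0,0]
    - [0.1,0,0]
    - [0.15,0,0]
    - [0.2,0,0]
    - [0.2,0,0]
    - [0.2,0,0]
    - [0.2,0,0]
    - [0.2,0,0]
    - [0.2,0,0]
    - [0.2,0,0]
  yaw: [0,0,0,0,0,0,0,0,0,0]

```text
clock: 12.7
tcp_pos: [0.642, 0.0578, 0.2557]
tool_rot: [0.0, 0.993, 0.118, 0.0]
ft_force: [-3.9, -1.1, 2.0]
finger_gap: 0.0256
finger_force: 50.0
```

>>> drive_tool:
  delta_pos:
    - [-0.2,0,0]
    - [-0.6,0,0]
    - [-1.2,0,0]
    - [-2,0,0]
    - [-3,0,0]
    - [-4,0,0]
    - [-5,0,0]
    - [-6,0,0]
    - [-7,0,0]
    - [-8,0,0]
  yaw: [0,0,0,0,0,0,0,0,0,0]

```text
clock: 13.7
tcp_pos: [0.5633, 0.0389, 0.2559]
tool_rot: [0.0, 0.993, 0.118, 0.0]
ft_force: [0.1, -0.4, -0.8]
finger_gap: 0.0261
finger_force: 50.0
```

>>> drive_tool:
  delta_pos:
    - [-1,0,0]
    - [-2,0,0]
    - [-3.2,0,0]
    - [-4.6,0,0]
    - [-6,0,0]
    - [-7.5,0,0]
    - [-9,0,0]
    - [-10.5,0,0]
    - [-11.5,0,0]
    - [-12.3,0,0]
  yaw: [0,0,0,0,0,0,0,0,0,0]

```text
clock: 14.7
tcp_pos: [0.4437, 0.0102, 0.2558]
tool_rot: [0.0, 0.993, 0.118, 0.0]
ft_force: [0.5, -0.5, -1.8]
finger_gap: 0.0257
finger_force: 50.0
```

```bash
python3 - <<'E'
from plan import *
plan(-.25,.0005)
st=monitor.get_state(); print(st['clock'],st['ft_force'])
w=snap('wrist','w6'); d=snap('scene','d6'); e=snap('side','e6')
f=lambda n:cv2.resize(cv2.imread(f'pics/{n}.png')[80:300,220:390],(400,518),interpolation=3)
cv2.imwrite('pics/m6.png',np.hstack([f('d6'),f('e6')]))
E
```

```text
chamber pos of TCP mm [-247.9    0.4] z 0.2558 psi-ch 0.0003 move cm -0.21 -0.01 yaw 0.0
14.7 [ 0.54370138 -0.47947833 -1.80102052]
```

View pics/m6.png

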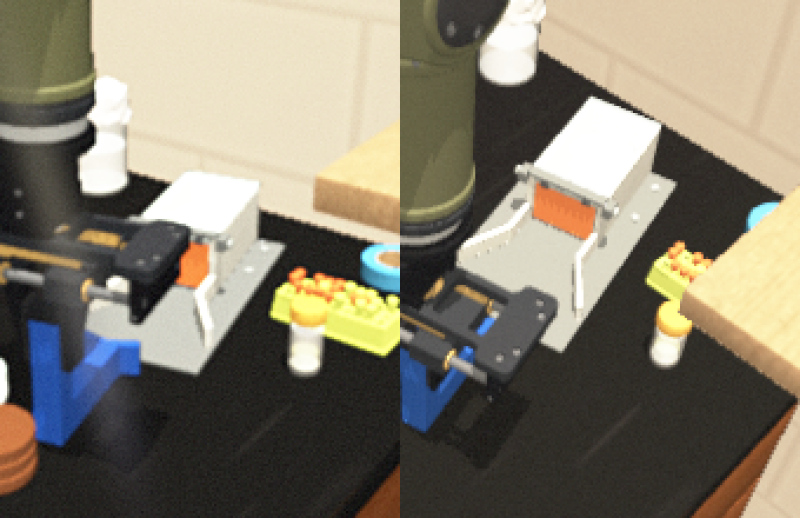

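The flap hangs shut in both views and the chamber, rack and vial are unmoved. The brown stack stays clear at the bottom left. I'll set the pusher on the bench just before the deck.

>>> drive_tool:
  delta_pos:
    - [0.2,0,0]
    - [0.4,0,0]
    - [0.5,0,0]
    - [0.5,0,0.2]
    - [0.5,0,0.3]
    - [0.5,0,0.4]
    - [0.5,0,0.5]
    - [0.5,0,0.6]
    - [0.5,0,0.6]
    - [0.5,0,0.6]
  yaw: [0,0,0,0,0,0,0,0,0,0]

```text
clock: 15.85
tcp_pos: [0.4494, 0.0115, 0.2498]
tool_rot: [0.0, 0.993, 0.118, -0.0]
ft_force: [-0.2, -0.6, -0.1]
finger_gap: 0.0256
finger_force: 50.0
```

>>> drive_tool:
  delta_pos:
    - [0,0,0]
    - [0,0,0]
    - [0,0,0]
    - [0,0,0]
    - [0,0,0]
    - [0,0,0]
    - [0,0,0]
    - [0,0,0]
    - [0,0,0]
    - [0,0,0]
  yaw: [0,0,0,0,0,0,0,0,0,0]
  hand: 0.7

```text
clock: 16.85
tcp_pos: [0.4494, 0.0115, 0.2497]
tool_rot: [0.0, 0.993, 0.118, -0.0]
ft_force: [0.4, 0.6, 1.5]
finger_gap: 0.0609
finger_force: 0.0
```

Released. I'll rise straight up and look.

>>> drive_tool:
  delta_pos:
    - [0,0,-0.5]
    - [0,0,-1.5]
    - [0,0,-3]
    - [0,0,-4.5]
    - [0,0,-6]
    - [0,0,-8]
    - [0,0,-10]
    - [0,0,-11.5]
    - [0,0,-12]
    - [0,0,-12]
  yaw: [0,0,0,0,0,0,0,0,0,0]

```text
clock: 17.85
tcp_pos: [0.4496, 0.0117, 0.3707]
tool_rot: [0.0, 0.993, 0.118, 0.001]
ft_force: [-0.5, 0.3, -0.7]
finger_gap: 0.0607
finger_force: 0.0
```

```bash
python3 - <<'E'
from plan import *
w=snap('wrist','w7'); d=snap('scene','d7'); e=snap('side','e7')
a=cv2.imread('pics/w7.png'); b=cv2.resize(cv2.imread('pics/e7.png')[90:310,200:360],(279,384),interpolation=3)
cv2.imwrite('pics/m7.png',np.hstack([a,b])); st=monitor.get_state(); print(st['clock'],st['ft_force'])
E
```

```text
18.0 [ 0.18544679 -0.61681978 -0.27678004]
```

View pics/m7.png

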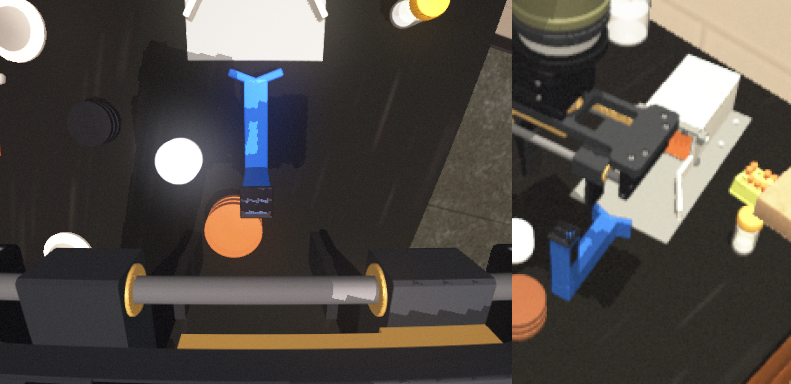

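The pusher stands upright and free at (255,140), short of the deck edge. The flap is shut, and nothing touches the robot. I'll hand the job in.

```bash
python3 -c "
from workcell import workorder
print(workorder.job_done())"
```

```text
the job is handed in; nothing more can be done
None
```

The dish stack is in the chamber with the flap shut behind it, the pusher stands upright and released on the bench in front of the deck, and the job was handed in at about 18 s.

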